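# Pack the paint box for a day outdoors

## Robot

A 6-joint arm with a two-finger parallel gripper is mounted at the origin on a cart in front of the work surface, level with it; the furniture and walls round the work are solid. World frame = base frame: x ahead of the robot, y to its left, z up, the work surface at z = 0. Lengths are in m, angles in rad, forces in N, time in s.
With the tool pointing down it reaches from about 0.375 to 0.975 m from the base axis. Payload 3.8 kg.
Tool frame: the origin (TCP) lies at the very end of the fingers, on their centre line; the grasp point (between the pads) lies 19 mm behind it; z points along the fingers, y is the direction in which the jaws open and shut (so a half turn about z gives the same grasp; the last joint's range is limited). The gripper opens to 85 mm and grips with 20 to 120 N. Pads are 22 mm wide; open, the fingers measure 114 mm over their backs; the gripper's body (76 mm by 85 mm) begins 54 mm behind the grasp point. The pads swing forward as they close: fully open they stand 13 mm farther back than shut.
Start: joints at [-1.369, 0.264, 1.604, -0, 1.274, -0.037], TCP at [0.16, -0.656, 0.231] pointing down, gripper open.
Joint ranges: [-2.63, 2.63], [-0.94, 2.18], [0.31, 2.57], [-1.31, 4.45], [0, 2.66], [-2.55, 2.55]. Speed limits (rad/s): [2.57, 2.57, 3.14, 3.14, 3.14, 3.14].

## Interface

Orientations are given as a rotation vector (axis times angle).
In Python, from plant import manip gives the robot as it stands. The module is installed in compiled form; this text tells all that it offers.
- The arm moves only by the tool step_arm, never from a script. Its argument "motion" is a list of rows, each a list of 3 entries, a list of its own where there are three numbers: the shift along the tool's x, y, z in cm, then the turn about the tool's z in degrees, then the closure, from 0 (fully open) to 1 (shut). A call has 1 to 8 rows; each row shifts and turns the commanded pose from where the row before left it, along the tool's axes as they then stand; what a row does not reach is not made up. A row lasts 1/8 s, in which the tool goes at most 62.5 mm and 10.7 degrees, less where a joint would pass 70% of its speed; a pose out of reach is approached as far as the arm can. A call with a gripper value outside its range is refused whole. The fingers move at their own pace and stop on an object; "grip_force" is the grip in N (left out, the last holds). Time passes only in rows, so rows that do not move let the fingers close. It gives the time, the measured TCP pose, the force and the opening at its end, in the units of the state.
- manip.state(): the state, without advancing time (a new reading comes with each control period).
- manip.read_camera(name): name is "side" or "top" or "wrist"; returns a dict with "img" (420x560x3 uint8, red, green, blue), "z_map" (420x560 float32, m along the optical axis (not along the pixel's ray), 0 where there is no reading), "fx", "fy", "cx", "cy" (pixels), "eye" and "rotation" of the camera in the world; the wrist camera has in their place "hand_eye" (4x4, takes a point from camera to tool coordinates, whose origin is the TCP and whose axes are the flange's). Camera axes: x right, y up, looking along -z (the intrinsics and any distortion apply to the point x, -y, -z); pixel columns grow to the right and rows downward; lengths in m; the calibration is good to about 2 mm. A picture is of the moment at which its call begins: read the wrist's pose just before it.
- manip.hand_in(): hands the job in, once; it reports no verdict.
The state is a dict: "time": time; "joint_positions": joint angles; "dq": joint speeds; "tau": joint torques, N m; "eef_pos": TCP position; "tcp_rot": TCP orientation; "contact_force": force on the tool from outside, world axes, zero at the start; "torque": the same for the moment, N m; "finger_gap": opening from 0.0 (shut) to 1.0 (fully open).
Only numpy, scipy, OpenCV 4.12 (cv2) and the standard library are available. Lean on these libraries where they do the work, as an engineer would, in place of code of your own. Each camera call takes 0.05 s, during which the arm holds its last target. There are 200 camera calls.

## Task

Pack the wooden paint box: stand the small black jar upright in the deep square well, lay the single paint tube flat in the long trough, lay the eraser in the small bay beside the well, and only then put the lid on so that it sits down fully and squarely on the rim. The big black jar and the clump of stuck-together tubes do not fit: leave them standing and lying where they are.

Things in the scene. Friction and masses are not known exactly. Their poses are not given: they have to be found in the camera images.
- paint_box: open wooden box, fixed on a grey drawing board (top 24 mm above the desk, where the small things lie too), 202 (x) x 178 (y) x 70 mm high to the rim, walls 6 mm; origin: centre of its underside; turned by any angle. Inside, a raised deck at 36 mm has a long trough in the +y half and, in the -y half, an eraser bay (+x) and a deep square well (-x) to 6 mm. Ridges (6 wide, top at 44 mm) part them
- jar_well (a point): centre of the well's floor: box frame [-35, -45.5, 6] mm. The well is 74 x 74 mm wide and 30 mm deep below the deck; the jar stands 24 mm out of it. Beside it the nearest outer walls are 60 mm (towards -x of the box) and 37 mm (-y) from its centre
- tube_trough (a point): centre of the trough's floor: box frame [0, 40, 36] mm. The trough is 190 mm long along the box's x and 85 mm wide along its y, with the outer wall 34 mm high on three sides and the 8 mm ridge on the fourth
- eraser_bay (a point): centre of the eraser bay's floor: box frame [51.5, -45.5, 36] mm. The bay is 87 mm along the box's x and 74 mm along its y
- box_lid: loose flat wooden lid, 202 (x) x 178 (y) mm, 0.25 kg, on white canvas boards (top 30 mm above the desk); origin: centre of its underside. Battens 5 mm deep below the 8 mm plate enter the box with 10 mm play all round; seated, its origin is 65 mm above the box's. Handle: upright bar along x, 90 long, 18 wide, 13 to 45 mm above the origin, gripped across (along y). Fits also turned by a half turn, not a quarter
- small_jar: small round black jar with a screw lid (one piece), 55 mm across, 54 mm high, upright; origin at the centre of its underside
- loose_tube: single squeezed paint tube of pale metal, lying flat by itself, 38 wide (its x) x 131 long (its y) x 24 mm high; the cap end is at -y; origin below its middle, on the surface it lies on. The body can be gripped across its width near the origin
- block_eraser: flat rectangular eraser in a blue sleeve, 21 (its x) x 45 (its y) x 13 mm high; origin at the centre of its underside
- big_jar: the look-alike: big round black jar, 76 mm across, 82 mm high, upright; does not belong in the box; origin at the centre of its underside
- stuck_tubes: the look-alike: clump of three paint tubes stuck together in a heap, 77 (its x) x 167 (its y) x 44 mm high; does not belong in the box; origin at the centre of its underside

How it is judged:
On the way, in this order (a step that is already met when the one before it is completed fails the run):
1. the small jar, the single tube and the eraser (in any order) are in their places while the lid is still off (horizontal distance between small_jar and jar_well below 0.016 m and z of small_jar in the frame of paint_box between 0.001 and 0.012 m and angle between small_jar's own z axis and vertical below 0.12 rad and x of loose_tube in the frame of paint_box between -0.034 and 0.034 m and y of loose_tube in the frame of paint_box between 0.011 and 0.07 m and z of loose_tube in the frame of paint_box between 0.03 and 0.044 m and angle between the y axis of loose_tube and the x axis of paint_box, either way round below 0.4 rad and x of block_eraser in the frame of paint_box between 0.015 and 0.088 m and y of block_eraser in the frame of paint_box between -0.078 and -0.013 m and z of block_eraser in the frame of paint_box between 0.03 and 0.062 m), for 0.2 s.
2. the lid sits on the rim over the packed contents (all of step 1 and horizontal distance between box_lid and paint_box below 0.015 m and z of box_lid in the frame of paint_box between 0.061 and 0.0675 m and angle between the x axis of box_lid and the x axis of paint_box, either way round below 0.14 rad and angle between box_lid's own z axis and vertical below 0.03 rad), for 0.2 s.
At the end, for the whole second after the job is handed in: jar upright on the well's floor within 16 mm of its centre; tube flat in the trough, within 0.4 rad of its length; eraser in its bay; lid on the rim (65 mm, -4/+2.5), centred within 15 mm, square within 0.14 rad, level; all at rest, released; look-alikes moved under 25 mm (all of step 2 and linear speed of each of small_jar, loose_tube, block_eraser, box_lid below 0.02 m/s and distance of each of big_jar, stuck_tubes from where it was at the start of the episode below 0.025 m); the robot touches nothing.
It fails at once if a look-alike is moved by more than 25 mm or tipped over (distance of any of big_jar, stuck_tubes from where it was at the start of the episode above 0.025 m or angle between big_jar's own z axis and vertical above 0.5 rad).
It also fails if it takes over 106 s, if anything falls off the work surface, if the arm or the gripper's body presses on something with over 40 N, if the wrist force passes 120 N, or if a joint passes its speed limit or range.

## Working session

There is one attempt and no reset: what is moved stays moved. The work goes in short steps, Python scripts to look and compute and a tool call to move; the robot and the scene stay as the last step left them, time stands still between calls to the robot, and variables do not carry over. Pictures are saved under pics/ and viewed, about 12 in all and at most 16, crops included, and the job is handed in when it is done.

Besides the shell and the picture viewer there is one more tool, called after "Emit:" as name(argument=value, ...), one argument or row to a line, values as JSON. step_arm: Moves the arm, as the interface text tells. Its arguments: {"type":"object","properties":{"motion":{"type":"array","items":{"type":"array"}},"grip_force":{"type":"number"}},"required":["motion"]}

```bash
mkdir -p pics && cat > h.py <<'E'
import numpy as np, cv2
from plant import manip
from scipy.spatial.transform import Rotation as R
def cam(n):
    s=manip.state(); c=manip.read_camera(n)
    if n=='wrist':
        T=np.eye(4);T[:3,:3]=R.from_rotvec(s['tcp_rot']).as_matrix();T[:3,3]=s['eef_pos']
        M=T@np.array(c['hand_eye']); c['rotation']=M[:3,:3]; c['eye']=M[:3,3]
    c['rotation']=np.array(c['rotation'])
    if c['rotation'].shape==(3,): c['rotation']=R.from_rotvec(c['rotation']).as_matrix()
    return c
def cloud(c):
    z=c['z_map']; v,u=np.mgrid[:z.shape[0],:z.shape[1]]
    p=np.stack([(u-c['cx'])/c['fx']*z,-(v-c['cy'])/c['fy']*z,-z],-1)
    P=p@c['rotation'].T+np.array(c['eye']); P[z==0]=np.nan
    return P
def save(c,n): cv2.imwrite('pics/'+n,cv2.cvtColor(c['img'],cv2.COLOR_RGB2BGR))
E
python3 - <<'E'
from h import *
np.set_printoptions(precision=4,suppress=True)
for n in ['top','side','wrist']:
    c=cam(n); save(c,n+'0.png'); print(n,{k:v for k,v in c.items() if k not in('img','z_map')})
    np.savez('pics/'+n+'0.npz',P=cloud(c),img=c['img'])
print(manip.state())
a=[cv2.imread(f'pics/{n}0.png') for n in ('top',)]
E
```

```text
top {'fx': 443.3194372118293, 'fy': 443.3194372118293, 'cx': 282.84715139795134, 'cy': 209.5633984411609, 'eye': array([ 0.3896, -0.0337,  1.4568]), 'rotation': array([[ 0.0148,  0.9926, -0.1205],
       [-0.9999,  0.0137, -0.0095],
       [-0.0078,  0.1206,  0.9927]])}
side {'fx': 429.8720407026089, 'fy': 429.8720407026089, 'cx': 271.46689777607924, 'cy': 208.49959143662963, 'eye': array([0.5995, 1.055 , 1.0006]), 'rotation': array([[-0.9977, -0.0572,  0.0367],
       [ 0.065 , -0.6451,  0.7613],
       [-0.0199,  0.7619,  0.6473]])}
wrist {'fx': 301.01420181015055, 'fy': 301.01420181015055, 'cx': 277.5397818336683, 'cy': 208.12409738183635, 'hand_eye': array([[ 0.0005,  0.9599,  0.2803,  0.0715],
       [ 1.    , -0.0006,  0.0002, -0.0007],
       [ 0.0003,  0.2803, -0.9599, -0.1416],
       [ 0.    ,  0.    ,  0.    ,  1.    ]]), 'rotation': array([[ 0.2371,  0.9324,  0.2728],
       [-0.9715,  0.2282,  0.0643],
       [-0.0023, -0.2802,  0.9599]]), 'eye': array([ 0.2289, -0.6379,  0.3717])}
{'time': 0.15, 'joint_positions': array([-1.3689,  0.2646,  1.6051, -0.    ,  1.2737, -0.0369]), 'dq': array([ 0.0007, -0.002 , -0.0062,  0.0002, -0.0016,  0.0005]), 'tau': array([ -0.0002, -51.5905, -36.7959,  -0.0001,   0.008 ,   0.    ]), 'eef_pos': array([ 0.1595, -0.6553,  0.2302]), 'tcp_rot': array([-3.1175, -0.3741,  0.0003]), 'contact_force': array([-0.2618, -0.9963, -0.4888]), 'torque': array([-0.0636,  0.0009,  0.0279]), 'finger_gap': 1.0030218769656143}
```

View pics/top0.png

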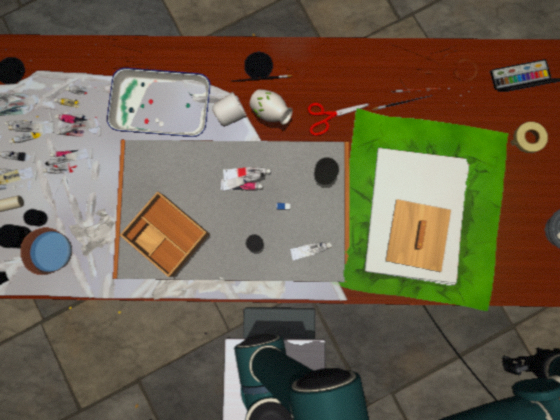

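View pics/side0.png

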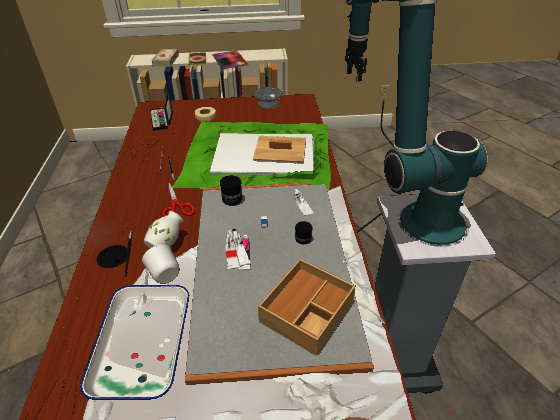

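The top view shows the small jar at (255,243), the tube at (311,250), the eraser at (284,206), the box around (165,233) and the lid around (419,236). The look-alikes are at (327,171) and (245,178). Next I'll measure them from the depth maps and masks.

```bash
python3 - <<'E'
from h import *
np.set_printoptions(precision=4,suppress=True)
d=np.load('pics/top0.npz');P=d['P'];img=d['img']
hsv=cv2.cvtColor(img,cv2.COLOR_RGB2HSV)
def roi(m,r):
    o=np.zeros(m.shape,bool);u0,u1,v0,v1=r;o[v0:v1,u0:u1]=m[v0:v1,u0:u1];return o
Z=P[...,2]
def rep(n,m):
    q=P[m][:,:2].astype(np.float32);r=cv2.minAreaRect(q);b=cv2.boxPoints(r)
    e=[(b[i+1]-b[i]) for i in (0,1)]
    print(n,m.sum(),'c',np.array(r[0]),'sz',[round(float(np.linalg.norm(x)),4) for x in e],'ang',[round(float(np.degrees(np.arctan2(x[1],x[0]))),1) for x in e],'z med/max',np.median(Z[m]),np.nanpercentile(Z[m],95),'mean',q.mean(0))
print('board z',np.nanmedian(Z[190:200,160:200]),'canvas',np.nanmedian(Z[160:180,400:440]))
V=hsv[...,2];S=hsv[...,1];H=hsv[...,0]
rep('jar',roi((Z>.065),(240,272,230,260)))
rep('bigjar',roi((Z>.09),(310,345,150,195)))
rep('tube',roi((Z>.031),(285,337,235,265)))
rep('tubecol',roi((V>165),(285,337,235,265)))
rep('eraser',roi((Z>.031),(272,296,196,216)))
rep('eraserblue',roi((S>90)&(H>95)&(H<130),(272,296,196,216)))
rep('clump',roi((Z>.031),(215,275,160,195)))
rep('boxrim',roi((Z>.084),(115,215,185,280)))
rep('lid',roi((Z>.036)&(Z<.06),(380,460,190,280)))
rep('handle',roi((Z>.062),(400,435,210,260)))
b=roi((Z<.084),(122,208,193,275))
for lo,hi in [(.02,.04),(.05,.063),(.064,.074),(.085,.1)]:
    m=roi((Z>lo)&(Z<hi),(122,208,193,275)); print(lo,hi,m.sum(),P[m].mean(0))
E
```

```text
board z 0.02444864352899878 canvas 0.03108688390949743
jar 245 c [0.4527 0.0683] sz [0.0526, 0.0529] ang [-64.2, 25.8] z med/max 0.0769046981121484 0.08222992094930053 mean [0.4528 0.0684]
bigjar 456 c [ 0.6835 -0.1538] sz [0.0729, 0.0737] ang [-20.7, 69.3] z med/max 0.10533901200982265 0.10999228327426297 mean [ 0.6827 -0.1536]
tube 164 c [ 0.4342 -0.1094] sz [0.0879, 0.1584] ang [-1.5, 88.5] z med/max 0.03721343692040535 0.04829059839807298 mean [ 0.4419 -0.1318]
tubecol 313 c [ 0.4424 -0.1092] sz [0.1313, 0.0383] ang [-68.7, 21.3] z med/max nan 0.04384971888516621 mean [nan nan]
eraser 90 c [ 0.5838 -0.025 ] sz [0.0679, 0.0395] ang [-88.8, 1.2] z med/max 0.036095384577834566 0.04056678517861173 mean [ 0.5751 -0.0203]
eraserblue 44 c [ 0.5753 -0.0123] sz [0.0227, 0.0174] ang [-88.9, 1.1] z med/max 0.03620248134652271 0.041483882020785116 mean [ 0.5745 -0.0129]
clump 604 c [0.6651 0.1069] sz [0.1867, 0.0996] ang [-88.9, 1.1] z med/max 0.04166099129565104 0.06547792953104686 mean [0.6588 0.0994]
boxrim 575 c [0.4764 0.3509] sz [0.179, 0.2045] ang [-38.6, 51.4] z med/max 0.09305255698166803 0.09840107433103813 mean [0.4761 0.3546]
lid 3535 c [ 0.4894 -0.4583] sz [0.2959, 0.2519] ang [-1.8, 88.2] z med/max 0.043769959913978695 0.049016418993808084 mean [ 0.4849 -0.4499]
handle 194 c [ 0.4867 -0.4505] sz [0.0896, 0.0195] ang [-9.1, 80.9] z med/max 0.07527838799656905 0.08105733031463445 mean [ 0.4864 -0.4493]
0.02 0.04 3298 [0.4798 0.3661 0.0256]
0.05 0.063 2014 [0.4802 0.3412 0.0592]
0.064 0.074 525 [0.4739 0.3569 0.0672]
0.085 0.1 530 [0.4758 0.3525 0.093 ]
```

```bash
cat >> h.py <<'E'
def yaw():
    M=R.from_rotvec(manip.state()['tcp_rot']).as_matrix(); return np.degrees(np.arctan2(M[1,0],M[0,0]))
def go(x,y,z=None,jaw=None):
    """remaining shift in current tool axes (cm) and turn (deg) to TCP target; jaw = world direction (deg, mod 180) of opening"""
    s=manip.state(); M=R.from_rotvec(s['tcp_rot']).as_matrix(); p=np.array(s['eef_pos'])
    w=yaw(); d=np.array([x,y,p[2] if z is None else z])-p
    turn=0
    if jaw is not None:
        # jaw dir = yaw-90 ; +turn lowers yaw
        turn=((w-90-jaw)+90)%180-90
    th=np.radians(w-turn); ax=np.array([np.cos(th),np.sin(th)]); ay=np.array([np.sin(th),-np.cos(th)])
    print('t %.2f gap %.3f pos %s yaw %.1f q1 %.0f q6 %.0f | tilt %.2f deg'%(s['time'],s['finger_gap'],np.round(p,4),w,np.degrees(s['joint_positions'][0]),np.degrees(s['joint_positions'][5]),np.degrees(np.arccos(-M[2,2]))),'F',np.round(s['contact_force'],1))
    print('shift now-axes cm',np.round(M.T@d*100,2),'turn',round(turn,1),'| shift after turn',np.round([ax@d[:2]*100,ay@d[:2]*100,-d[2]*100],2))
E
python3 - <<'E'
from h import *
d=np.load('pics/top0.npz');P=d['P'];img=d['img']
q=P.reshape(-1,3)
for a in (51.4,231.4):
    c,s=np.cos(np.radians(a)),np.sin(np.radians(a))
    e=q-[.4764,.3509,.024]; b=np.c_[c*e[:,0]+s*e[:,1],-s*e[:,0]+c*e[:,1]]
    for n,t in dict(well=(-.035,-.0455),trough=(0,.04),bay=(.0515,-.0455)).items():
        m=np.hypot(*(b-t).T)<.02; print(a,n,np.round(np.nanmedian(e[m,2]),4))
go(.40,-.1092,.20,21.3)
go(.575,-.016,.20,0)
E
```

```text
51.4 well 0.0364
51.4 trough 0.035
51.4 bay 0.0366
231.4 well 0.0062
231.4 trough 0.0369
231.4 bay 0.0366
t 0.15 gap 1.003 pos [ 0.1595 -0.6553  0.2302] yaw 13.7 q1 -78 q6 -2 | tilt 0.10 deg F [-0.3 -1.  -0.5]
shift now-axes cm [ 36.28 -47.36   3.11] turn 82.4 | shift after turn [-42.14 -42.24   3.02]
t 0.15 gap 1.003 pos [ 0.1595 -0.6553  0.2302] yaw 13.7 q1 -78 q6 -2 | tilt 0.10 deg F [-0.3 -1.  -0.5]
shift now-axes cm [ 55.49 -52.28   3.12] turn -76.3 | shift after turn [63.93 41.55  3.02]
```

Emit:
step_arm(
  motion=[
    [[3.6,-4.3,0],0,0],
    [[3.6,-4.3,0],0,0],
    [[3.6,-4.3,0],0,0],
    [[3.6,-4.3,0],0,0],
    [[3.6,-4.3,0],0,0],
    [[3.6,-4.3,0],0,0],
    [[3.6,-4.3,0],0,0],
    [[3.6,-4.3,0],0,0],
  ],
)

```text
time: 1.15
eef_pos: [0.3584, -0.2517, 0.2312]
tcp_rot: [3.119, 0.373, 0.001]
contact_force: [1.4, -0.7, -0.4]
finger_gap: 1.002
```

Emit:
step_arm(
  motion=[
    [[3.6,-4.3,0],0,0],
    [[3.6,-4.3,0],0,0],
    [[3.6,-4.3,0],0,0],
    [[3.6,-4.3,0],0,0],
    [[0,0,0],-10,0],
    [[0,0,0],-10,0],
    [[0,0,0],-10,0],
    [[0,0,0],-10,0],
  ],
)

```text
time: 2.15
eef_pos: [0.457, -0.0521, 0.2309]
tcp_rot: [-2.798, -1.427, 0.001]
contact_force: [-0.1, 0.7, 0.2]
finger_gap: 1.001
```

Emit:
step_arm(
  motion=[
    [[0,0,0],-10,0],
    [[0,0,0],-10,0],
    [[0,0,0],-10,0],
    [[0,0,0],-10,0],
    [[0,0,0],-10,0],
    [[0,0,0],-8,0],
    [[0,0,0],0,0],
    [[0,0,0],0,0],
  ],
)

```text
time: 3.15
eef_pos: [0.4572, -0.0523, 0.2311]
tcp_rot: [-1.767, -2.597, 0.0]
contact_force: [0.5, -0.3, -0.6]
finger_gap: 1.0
```

```bash
python3 - <<'E'
from h import *
go(.4424,-.1092,.15,21.3)
c=cam('wrist'); save(c,'w1.png'); np.savez('pics/w1.npz',P=cloud(c),img=c['img'],eye=c['eye'],rot=c['rotation'])
E
```

```text
t 3.15 gap 1.000 pos [ 0.4572 -0.0523  0.2311] yaw 111.5 q1 -10 q6 -31 | tilt 0.01 deg F [ 0.5 -0.3 -0.6]
shift now-axes cm [-4.75 -3.47  8.12] turn 0.2 | shift after turn [-4.76 -3.45  8.11]
```

View pics/w1.png

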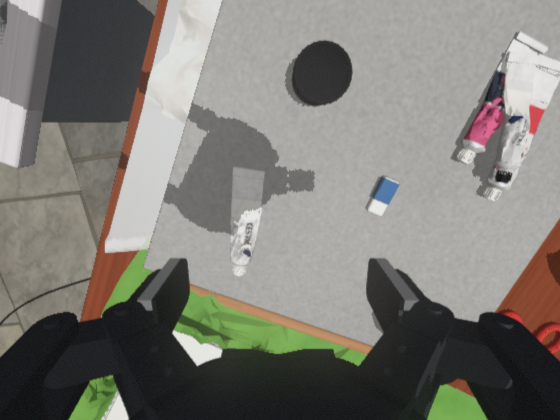

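The wrist view shows the jar at (322,72), the tube from (248,168) to (239,275) and the eraser at (382,195). I'll measure these from close by.

```bash
python3 - <<'E'
from h import *
d=np.load('pics/w1.npz');P=d['P'];eye,Rt=d['eye'],d['rot']
fx,cx,cy=301.0142,277.5398,208.1241
def ray(u,v,z):
    r=np.array([(u-cx)/fx,-(v-cy)/fx,-1])@Rt.T; return eye+r*(z-eye[2])/r[2]
a,b,c=ray(233,168,.027),ray(264,169,.027),ray(239,276,.034)
t=(a+b)/2; print(a,b,c,'mid',(t+c)/2,'len',np.linalg.norm(t-c),'ang',np.degrees(np.arctan2(*(c-t)[1::-1])))
# profile along axis
for ang in (-70,):
    n=np.radians(ang);e=P-np.r_[.4424,-.1092,0.0231];s=e[...,0]*np.cos(n)+e[...,1]*np.sin(n);w=-e[...,0]*np.sin(n)+e[...,1]*np.cos(n)
    for lo in np.arange(-.07,.07,.01):
        m=(s>lo)&(s<lo+.01)&(abs(w)<.035); h=e[...,2]; k=m&(h>.003)
        print('%.3f maxh %.4f w %s'%(lo,np.nanpercentile(h[m],98),np.round([np.nanmin(w[k]),np.nanmax(w[k])],4) if k.any() else ''))
E
```

```text
[ 0.40281489 -0.05316591  0.027     ] [ 0.43642822 -0.04111399  0.027     ] [ 0.45513182 -0.17745203  0.034     ] mid [ 0.43737669 -0.11229599  0.0305    ] len 0.13524502847993938 ang -74.75691230725549
-0.070 maxh 0.3078 w [-0.035  0.035]
-0.060 maxh 0.3000 w [-0.035  0.035]
-0.050 maxh 0.2915 w [-0.0349  0.0156]
-0.040 maxh 0.2852 w [-0.035  0.011]
-0.030 maxh 0.0041 w [-0.0199  0.01  ]
-0.020 maxh 0.0044 w [-0.02    0.0124]
-0.010 maxh 0.0047 w [-0.0225  0.0125]
0.000 maxh 0.0096 w [-0.0226  0.0114]
0.010 maxh 0.0113 w [-0.0225  0.0103]
0.020 maxh 0.0176 w [-0.0225  0.0083]
0.030 maxh 0.0218 w [-0.0216  0.0061]
0.040 maxh 0.0244 w [-0.0215  0.0039]
0.050 maxh 0.0206 w [-0.0182 -0.0021]
0.060 maxh 0.0187 w [-0.0182 -0.0036]
0.070 maxh 0.0012 w
```

```bash
python3 - <<'E'
from h import *
go(.440,-.121,.026,16)
E
```

```text
t 3.20 gap 0.999 pos [ 0.4572 -0.0523  0.2312] yaw 111.6 q1 -10 q6 -31 | tilt 0.01 deg F [-0.4  0.4  0.7]
shift now-axes cm [-5.76 -4.13 20.52] turn 5.6 | shift after turn [-6.13 -3.55 20.52]
```

Emit:
step_arm(
  motion=[
    [[0,0,0],5.6,0],
    [[-3.1,-1.8,3],0,0],
    [[-3.0,-1.75,4],0,0],
    [[0,0,5],0,0],
    [[0,0,4],0,0],
    [[0,0,2.5],0,0],
    [[0,0,0],0,0],
    [[0,0,0],0,0],
  ],
)

```text
time: 4.2
eef_pos: [0.4411, -0.121, 0.0473]
tcp_rot: [1.889, 2.509, 0.001]
contact_force: [0.8, 0.0, -0.1]
finger_gap: 1.002
```

```bash
python3 - <<'E'
from h import *
go(.440,-.121,.026,16)
c=cam('wrist'); save(c,'w2.png')
E
```

```text
t 4.20 gap 1.002 pos [ 0.4411 -0.121   0.0473] yaw 106.1 q1 -18 q6 -35 | tilt 0.09 deg F [ 0.8  0.  -0.1]
shift now-axes cm [ 0.03 -0.1   2.13] turn 0.1 | shift after turn [ 0.03 -0.1   2.13]
```

View pics/w2.png

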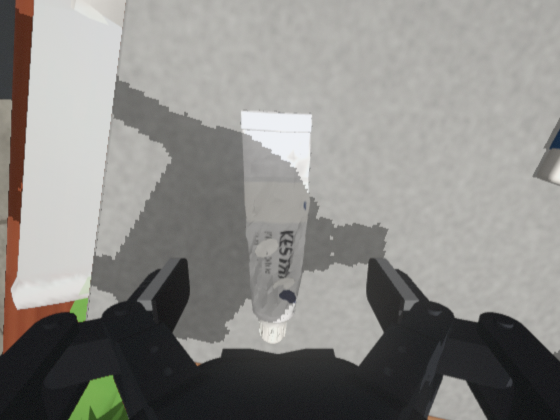

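The tube (col ~277, cap at (273,330)) lies squarely between the jaws. I'll descend and grip.

Emit:
step_arm(
  motion=[
    [[0,0,1.1],0,0],
    [[0,0,1.0],0,0],
    [[0,0,0],0,0.8],
    [[0,0,0],0,0.8],
    [[0,0,0],0,0.8],
    [[0,0,0],0,0.8],
    [[0,0,0],0,0.8],
    [[0,0,0],0,0.8],
  ],
  grip_force=40,
)

```text
time: 5.25
eef_pos: [0.4405, -0.1208, 0.0258]
tcp_rot: [1.889, 2.51, 0.0]
contact_force: [-1.4, 0.5, 6.2]
finger_gap: 0.38
```

Emit:
step_arm(
  motion=[
    [[0,0,0],0,0.9],
    [[0,0,0],0,0.9],
    [[0,0,-2],0,0.9],
    [[0,0,-4],0,0.9],
    [[0,0,-4],0,0.9],
    [[0,0,-4],0,0.9],
    [[0,0,-4],0,0.9],
    [[0,0,0],0,0.9],
  ],
)

```text
time: 6.25
eef_pos: [0.4428, -0.1217, 0.2091]
tcp_rot: [1.884, 2.504, 0.004]
contact_force: [-0.2, 1.1, -1.1]
finger_gap: 0.378
```

```bash
cat >> h.py <<'E'
BOX=(np.array([.4764,.3509]),231.4)
def box(x,y):
    a=np.radians(BOX[1]);return BOX[0]+np.array([np.cos(a)*x-np.sin(a)*y,np.sin(a)*x+np.cos(a)*y])
E
python3 - <<'E'
from h import *
print(box(-.035,-.0455),box(0,.04),box(.0515,-.0455))
go(*box(0,.037),.19,141.4)
E
```

```text
[0.4626766  0.40663974] [0.50766082 0.32594482] [0.40871102 0.33903822]
t 6.25 gap 0.378 pos [ 0.4428 -0.1217  0.2091] yaw 106.1 q1 -18 q6 -35 | tilt 0.47 deg F [-0.2  1.1 -1.1]
shift now-axes cm [41.47 18.44  1.84] turn 54.7 | shift after turn [ 39.03 -23.16   1.91]
```

Emit:
step_arm(
  motion=[
    [[4.15,1.84,0],0,0.9],
    [[4.15,1.84,0],0,0.9],
    [[4.15,1.84,0],0,0.9],
    [[4.15,1.84,0],0,0.9],
    [[4.15,1.84,0],0,0.9],
    [[4.15,1.84,0],0,0.9],
    [[4.15,1.84,0],0,0.9],
    [[4.15,1.84,0],0,0.9],
  ],
)

```text
time: 7.25
eef_pos: [0.4888, 0.2402, 0.2033]
tcp_rot: [-1.888, -2.51, 0.003]
contact_force: [0.1, -0.5, -0.3]
finger_gap: 0.374
```

Emit:
step_arm(
  motion=[
    [[4.15,1.84,0],0,0.9],
    [[4.15,1.84,0],0,0.9],
    [[0,0,0],10,0.9],
    [[0,0,0],10,0.9],
    [[0,0,0],10,0.9],
    [[0,0,0],10,0.9],
    [[0,0,0],10,0.9],
    [[0,0,0],4.7,0.9],
  ],
)

```text
time: 8.25
eef_pos: [0.5011, 0.3284, 0.203]
tcp_rot: [2.833, 1.357, -0.005]
contact_force: [0.3, -0.2, -0.8]
finger_gap: 0.378
```

Emit:
step_arm(
  motion=[
    [[0,0,0],0,0.9],
    [[0,0,0],0,0.9],
  ],
)

```text
time: 8.5
eef_pos: [0.5015, 0.3287, 0.2042]
tcp_rot: [2.83, 1.364, -0.002]
contact_force: [-0.0, -0.2, -0.5]
finger_gap: 0.376
```

```bash
python3 - <<'E'
from h import *
go(*box(0,.037),.064,141.4)
c=cam('wrist'); save(c,'w3.png'); np.savez('pics/w3.npz',P=cloud(c),img=c['img'])
E
```

```text
t 8.50 gap 0.376 pos [0.5015 0.3287 0.2042] yaw 51.5 q1 31 q6 69 | tilt 0.09 deg F [-0.  -0.2 -0.5]
shift now-axes cm [ 0.19  0.36 14.02] turn 0.1 | shift after turn [ 0.17  0.35 14.02]
```

View pics/w3.png

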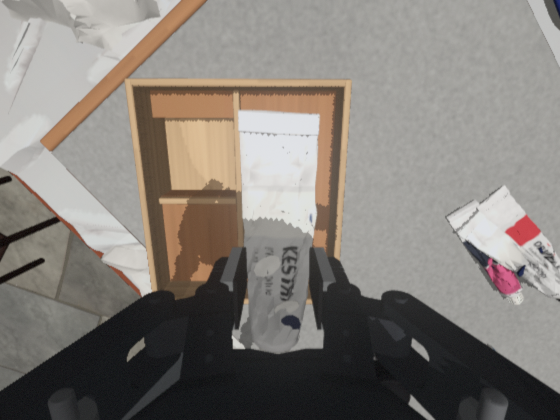

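The tube is held straight over the trough. The box's far rim runs from (127,82) to (350,82), and the well is the left-hand compartment. I'll refine the box pose from these rims.

```bash
python3 - <<'E'
from h import *
d=np.load('pics/w3.npz');P=d['P'].reshape(-1,3)
P=P[abs(P[:,2]-.0935)<.004]
a=np.radians(231.4);e=P[:,:2]-BOX[0];b=np.c_[np.cos(a)*e[:,0]+np.sin(a)*e[:,1],-np.sin(a)*e[:,0]+np.cos(a)*e[:,1]]
for n,m in (('+y',(abs(b[:,1]-.086)<.012)&(b[:,0]<.02)&(b[:,0]>-.08)),('-y',(abs(b[:,1]+.086)<.012)&(b[:,0]<.02)&(b[:,0]>-.08))):
    q=b[m]; k=np.polyfit(q[:,0],q[:,1],1); print(n,len(q),'median wall centre y',np.median(q[:,1]),'slope deg',np.degrees(k[0]),np.percentile(q[:,1],[5,95]))
m=(abs(b[:,0]+.098)<.012)&(abs(b[:,1])<.075); q=b[m];k=np.polyfit(q[:,1],q[:,0],1)
print('-x',len(q),np.median(q[:,0]),'slope',-np.degrees(k[0]),np.percentile(q[:,0],[5,95]))
print('z',np.median(P[:,2]))
E
```

```text
+y 897 median wall centre y 0.08702320618235519 slope deg -0.10142988652568531 [0.08460221 0.08996291]
-y 988 median wall centre y -0.08330674259665313 slope deg -0.13385511117437449 [-0.08657992 -0.08120885]
-x 1652 -0.09794205392846164 slope -0.08194486464782778 [-0.10086162 -0.0952748 ]
z 0.09285151502223898
```

```bash
sed -i 's/\[.4764,.3509\]),231.4/[.4773,.3502]),231.3/' h.py && python3 - <<'E'
from h import *
go(*box(0.005,.036),.0635,141.3)
E
```

```text
t 8.55 gap 0.380 pos [0.5017 0.3288 0.2044] yaw 51.4 q1 31 q6 69 | tilt 0.07 deg F [-0.4  0.6 -0.8]
shift now-axes cm [-0.34  0.36 14.1 ] turn 0.1 | shift after turn [-0.35  0.36 14.09]
```

Emit:
step_arm(
  motion=[
    [[-0.3,0.35,3],0,0.9],
    [[0,0,4],0,0.9],
    [[0,0,3.5],0,0.9],
    [[0,0,2],0,0.9],
    [[0,0,1],0,0.9],
    [[0,0,0.5],0,0.9],
    [[0,0,0],0,0.9],
    [[0,0,0],0,0.9],
  ],
)

```text
time: 9.55
eef_pos: [0.5037, 0.325, 0.0666]
tcp_rot: [-2.831, -1.362, -0.004]
contact_force: [-0.4, 0.4, -0.7]
finger_gap: 0.378
```

Emit:
step_arm(
  motion=[
    [[0,0,0],0,0.43],
    [[0,0,0],0,0.43],
    [[0,0,0],0,0.43],
    [[0,0,0],0,0.43],
    [[0,0,-2],0,0.43],
    [[0,0,-4],0,0.43],
    [[0,0,-5],0,0.43],
    [[0,0,-3],0,0],
  ],
)

```text
time: 10.55
eef_pos: [0.5042, 0.3253, 0.2102]
tcp_rot: [-2.831, -1.362, -0.009]
contact_force: [0.7, -0.1, 0.1]
finger_gap: 0.768
```

```bash
python3 - <<'E'
from h import *
go(.575,-.0196,.20,-1.4)
go(.454,.068,.20,51.3)
E
```

```text
t 10.55 gap 0.768 pos [0.5042 0.3253 0.2102] yaw 51.4 q1 30 q6 69 | tilt 0.32 deg F [ 0.7 -0.1  0.1]
shift now-axes cm [-22.53  27.05   0.96] turn -37.2 | shift after turn [-34.3    7.92   1.02]
t 10.55 gap 0.768 pos [0.5042 0.3253 0.2102] yaw 51.4 q1 30 q6 69 | tilt 0.32 deg F [ 0.7 -0.1  0.1]
shift now-axes cm [-23.24  12.13   0.92] turn -89.9 | shift after turn [-12.17 -23.22   1.02]
```

Emit:
step_arm(
  motion=[
    [[-3.87,2.02,0],0,0],
    [[-3.87,2.02,0],0,0],
    [[-3.87,2.02,0],0,0],
    [[-3.87,2.02,0],0,0],
    [[-3.87,2.02,0],0,0],
    [[-3.87,2.02,0],0,0],
    [[0,0,0],-10,0],
    [[0,0,0],-10,0],
  ],
)

```text
time: 11.55
eef_pos: [0.4529, 0.0666, 0.207]
tcp_rot: [2.547, 1.837, 0.003]
contact_force: [-1.1, 1.1, 1.0]
finger_gap: 1.005
```

Emit:
step_arm(
  motion=[
    [[0,0,0],-10,0],
    [[0,0,0],-10,0],
    [[0,0,0],-10,0],
    [[0,0,0],-10,0],
    [[0,0,0],-10,0],
    [[0,0,0],-10,0],
    [[0,0,0],-10,0],
    [[0,0,0],0,0],
  ],
)

```text
time: 12.55
eef_pos: [0.453, 0.0674, 0.2067]
tcp_rot: [1.041, 2.962, 0.001]
contact_force: [0.6, 0.4, -0.0]
finger_gap: 1.001
```

```bash
python3 - <<'E'
from h import *
go(.454,.068,.10,51.3)
c=cam('wrist');P=cloud(c);save(c,'w4.png')
m=(P[...,2]>.07)&(P[...,2]<.085)&(np.hypot(P[...,0]-.454,P[...,1]-.068)<.05)
(x,y),r=cv2.minEnclosingCircle(P[m][:,:2].astype(np.float32)); print(m.sum(),x,y,r,P[m][:,:2].mean(0),np.median(P[m][:,2]))
E
```

```text
t 12.55 gap 1.001 pos [0.453  0.0674 0.2067] yaw 141.3 q1 5 q6 -46 | tilt 0.11 deg F [ 0.6  0.4 -0. ]
shift now-axes cm [-0.03  0.09 10.67] turn -0.0 | shift after turn [-0.04  0.11 10.67]
2543 0.45422130823135376 0.06841441243886948 0.02775803953409195 [0.45303996 0.06908935] 0.07621698224998658
```

Emit:
step_arm(
  motion=[
    [[0,0.1,4],0,0],
    [[0,0,4],0,0],
    [[0,0,3],0,0],
    [[0,0,2],0,0],
    [[0,0,1.6],0,0],
    [[0,0,0],0,0],
    [[0,0,0],0,0.6],
    [[0,0,0],0,0.6],
  ],
  grip_force=50,
)

```text
time: 13.6
eef_pos: [0.4542, 0.0681, 0.0605]
tcp_rot: [1.038, 2.963, 0.001]
contact_force: [-2.1, -3.4, 22.7]
finger_gap: 0.603
```

Emit:
step_arm(
  motion=[
    [[0,0,0],0,0.6],
    [[0,0,0],0,0.6],
    [[0,0,0],0,0.6],
    [[0,0,0],0,0.6],
    [[0,0,0],0,0.6],
    [[0,0,0],0,0.6],
  ],
)

```text
time: 14.35
eef_pos: [0.4544, 0.0682, 0.0609]
tcp_rot: [1.038, 2.963, 0.001]
contact_force: [-1.3, -0.8, 4.6]
finger_gap: 0.594
```

```bash
python3 - <<'E'
from h import *
go(*box(-.035,-.0455),.20,51.3)
E
```

```text
t 14.35 gap 0.594 pos [0.4544 0.0682 0.0609] yaw 141.4 q1 5 q6 -46 | tilt 0.14 deg F [-1.3 -0.8  4.6]
shift now-axes cm [ 20.34  26.99 -13.9 ] turn 0.1 | shift after turn [ 20.4   26.94 -13.91]
```

Emit:
step_arm(
  motion=[
    [[0,0,-2],0,0.7],
    [[0,0,-4],0,0.7],
    [[0,0,-4],0,0.7],
    [[0,0,-3],0,0.7],
    [[2.54,3.37,0],0,0.7],
    [[2.54,3.37,0],0,0.7],
    [[2.54,3.37,0],0,0.7],
    [[2.54,3.37,0],0,0.7],
  ],
)

```text
time: 15.35
eef_pos: [0.4579, 0.2382, 0.1897]
tcp_rot: [1.039, 2.964, 0.001]
contact_force: [0.6, -0.0, -1.0]
finger_gap: 0.596
```

Emit:
step_arm(
  motion=[
    [[2.54,3.37,0],0,0.7],
    [[2.54,3.37,0],0,0.7],
    [[2.54,3.37,0],0,0.7],
    [[2.54,3.37,0],0,0.7],
    [[0,0,0],0,0.7],
    [[0,0,0],0,0.7],
  ],
)

```text
time: 16.1
eef_pos: [0.4624, 0.4052, 0.189]
tcp_rot: [-1.038, -2.965, 0.002]
contact_force: [-0.2, -0.7, -1.8]
finger_gap: 0.595
```

```bash
python3 - <<'E'
from h import *
go(*box(-.035,-.0455),.068,51.3)
c=cam('wrist'); save(c,'w5.png')
E
```

```text
t 16.10 gap 0.595 pos [0.4624 0.4052 0.189 ] yaw 141.4 q1 39 q6 -12 | tilt 0.07 deg F [-0.2 -0.7 -1.8]
shift now-axes cm [-0.05  0.16 12.1 ] turn 0.1 | shift after turn [-0.05  0.14 12.1 ]
```

View pics/w5.png

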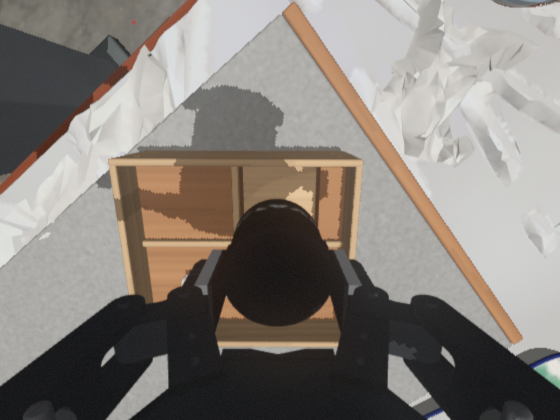

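The jar is in the jaws above the well, with its top at about (278,265). I'll lower it slowly.

Emit:
step_arm(
  motion=[
    [[0,0.15,3],0,0.7],
    [[0,0,3],0,0.7],
    [[0,0,2],0,0.7],
    [[0,0,1.5],0,0.7],
    [[0,0,1],0,0.7],
    [[0,0,0.8],0,0.7],
    [[0,0,0.6],0,0.7],
    [[0,0,0],0,0.7],
  ],
)

```text
time: 17.15
eef_pos: [0.4636, 0.4068, 0.0701]
tcp_rot: [-1.039, -2.965, 0.001]
contact_force: [0.3, 0.1, -1.0]
finger_gap: 0.592
```

```bash
python3 - <<'E'
from h import *
go(*box(-.035,-.0455),.069,51.3)
E
```

```text
t 17.15 gap 0.592 pos [0.4636 0.4068 0.0701] yaw 141.4 q1 39 q6 -12 | tilt 0.02 deg F [ 0.3  0.1 -1. ]
shift now-axes cm [-0.06 -0.06  0.11] turn 0.1 | shift after turn [-0.06 -0.06  0.11]
```

Emit:
step_arm(
  motion=[
    [[0,0,0.1],0,0.7],
    [[0,0,0],0,0.28],
    [[0,0,0],0,0.28],
    [[0,0,0],0,0.28],
    [[0,0,0],0,0.28],
    [[0,0,-2],0,0.28],
    [[0,0,-4],0,0.28],
    [[0,0,-6],0,0.28],
  ],
)

```text
time: 18.15
eef_pos: [0.4626, 0.4059, 0.1897]
tcp_rot: [-1.038, -2.963, 0.005]
contact_force: [0.3, 0.5, 0.4]
finger_gap: 0.721
```

```bash
python3 - <<'E'
from h import *
go(.575,-.0196,.20,-1.4)
go(.575,-.0196,.20,178.6)
E
```

```text
t 18.15 gap 0.721 pos [0.4626 0.4059 0.1897] yaw 141.4 q1 39 q6 -12 | tilt 0.21 deg F [0.3 0.5 0.4]
shift now-axes cm [-35.34 -26.23  -0.97] turn 52.8 | shift after turn [-42.26  12.28  -1.03]
t 18.15 gap 0.721 pos [0.4626 0.4059 0.1897] yaw 141.4 q1 39 q6 -12 | tilt 0.21 deg F [0.3 0.5 0.4]
shift now-axes cm [-35.34 -26.23  -0.97] turn 52.8 | shift after turn [-42.26  12.28  -1.03]
```

Emit:
step_arm(
  motion=[
    [[-3.93,-2.91,0],0,0.28],
    [[-3.93,-2.91,0],0,0.28],
    [[-3.93,-2.91,0],0,0.28],
    [[-3.93,-2.91,0],0,0.28],
    [[-3.93,-2.91,0],0,0.28],
    [[-3.93,-2.91,0],0,0.28],
    [[-3.93,-2.91,0],0,0.28],
    [[-3.93,-2.91,0],0,0.28],
  ],
)

```text
time: 19.15
eef_pos: [0.5648, 0.0271, 0.1912]
tcp_rot: [1.038, 2.963, 0.001]
contact_force: [-0.1, 0.1, -0.1]
finger_gap: 0.716
```

Emit:
step_arm(
  motion=[
    [[-3.93,-2.91,0],0,0.3],
    [[0,0,0],10,0.3],
    [[0,0,2],10,0.3],
    [[0,0,3],10,0.3],
    [[0,0,3],10,0.3],
    [[0,0,0],10,0.3],
    [[0,0,0],2.8,0.3],
    [[0,0,0],0,0.3],
  ],
)

```text
time: 20.15
eef_pos: [0.5772, -0.0186, 0.1106]
tcp_rot: [2.247, 2.194, 0.002]
contact_force: [0.6, -0.1, 0.1]
finger_gap: 0.7
```

```bash
python3 - <<'E'
from h import *
c=cam('wrist');P=cloud(c);save(c,'w6.png')
m=(P[...,2]>.031)&(P[...,2]<.045)&(np.hypot(P[...,0]-.575,P[...,1]+.02)<.05)
r=cv2.minAreaRect(P[m][:,:2].astype(np.float32)); print(m.sum(),r,np.median(P[m][:,2]))
x,y=r[0]
go(x,y,.027,-1.4)
E
```

```text
1467 ((0.5760173201560974, -0.019460206851363182), (0.045025769621133804, 0.02040829509496689), 89.04131317138672) 0.035278460610258244
t 20.20 gap 0.700 pos [ 0.5772 -0.0186  0.1105] yaw 88.6 q1 -4 q6 -3 | tilt 0.09 deg F [ 0.5 -0.4  0.4]
shift now-axes cm [-0.09 -0.13  8.35] turn 0.0 | shift after turn [-0.09 -0.12  8.35]
```

View pics/w6.png

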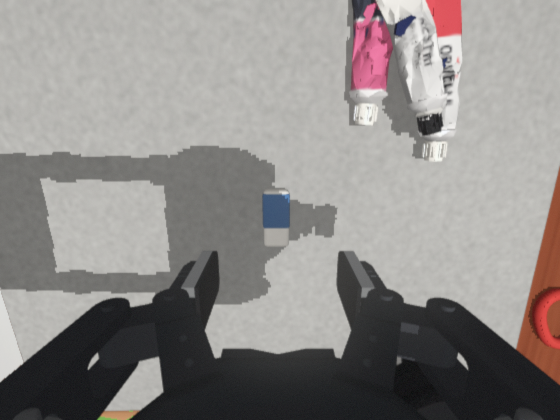

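The eraser at (277,217) is centred between the jaws and aligned with them.

Emit:
step_arm(
  motion=[
    [[-0.1,-0.1,3],0,0.3],
    [[0,0,2.5],0,0.3],
    [[0,0,1.8],0,0.3],
    [[0,0,1.0],0,0.3],
    [[0,0,0],0,0.9],
    [[0,0,0],0,0.9],
    [[0,0,0],0,0.9],
    [[0,0,0],0,0.9],
  ],
  grip_force=40,
)

```text
time: 21.2
eef_pos: [0.5767, -0.0196, 0.0275]
tcp_rot: [2.247, 2.193, 0.002]
contact_force: [0.6, 0.2, 3.7]
finger_gap: 0.222
```

Emit:
step_arm(
  motion=[
    [[0,0,0],0,0.95],
    [[0,0,0],0,0.95],
    [[0,0,-3],0,0.95],
    [[0,0,-4],0,0.95],
    [[0,0,-4],0,0.95],
    [[0,0,-4],0,0.95],
    [[0,0,0],0,0.95],
  ],
)

```text
time: 22.08
eef_pos: [0.5782, -0.0197, 0.1805]
tcp_rot: [2.245, 2.19, 0.008]
contact_force: [0.8, -0.7, -0.4]
finger_gap: 0.219
```

```bash
python3 - <<'E'
from h import *
print(box(.05,-.0455))
go(*box(.05,-.0455),.20,51.3)
go(*box(.05,-.0455),.20,141.3)
E
```

```text
[0.41052828 0.33962702]
t 22.07 gap 0.219 pos [ 0.5782 -0.0197  0.1805] yaw 88.6 q1 -4 q6 -3 | tilt 0.44 deg F [ 0.8 -0.7 -0.4]
shift now-axes cm [ 35.51 -17.64  -2.1 ] turn -52.7 | shift after turn [35.56 17.56 -1.95]
t 22.07 gap 0.219 pos [ 0.5782 -0.0197  0.1805] yaw 88.6 q1 -4 q6 -3 | tilt 0.44 deg F [ 0.8 -0.7 -0.4]
shift now-axes cm [ 35.51 -17.64  -2.1 ] turn 37.3 | shift after turn [ 17.56 -35.56  -1.95]
```

Emit:
step_arm(
  motion=[
    [[4.44,-2.2,0],0,0.95],
    [[4.44,-2.2,0],0,0.95],
    [[4.44,-2.2,0],0,0.95],
    [[4.44,-2.2,0],0,0.95],
    [[4.44,-2.2,0],0,0.95],
    [[4.44,-2.2,0],0,0.95],
    [[4.44,-2.2,0],0,0.95],
    [[4.44,-2.2,0],0,0.95],
  ],
)

```text
time: 23.08
eef_pos: [0.4065, 0.3405, 0.1745]
tcp_rot: [-2.249, -2.194, 0.004]
contact_force: [1.3, 0.6, 0.3]
finger_gap: 0.216
```

Emit:
step_arm(
  motion=[
    [[0,0,0],10,0.95],
    [[0,0,0],10,0.95],
    [[0,0,0],10,0.95],
    [[0,0,0],7.3,0.95],
    [[0,0,0],0,0.95],
    [[0,0,0],0,0.95],
  ],
)

```text
time: 23.82
eef_pos: [0.4079, 0.3395, 0.1753]
tcp_rot: [2.831, 1.362, -0.003]
contact_force: [0.5, -0.1, -0.9]
finger_gap: 0.215
```

```bash
python3 - <<'E'
from h import *
go(*box(.05,-.0455),.067,141.3)
c=cam('wrist'); save(c,'w7.png')
E
```

```text
t 23.82 gap 0.215 pos [0.4079 0.3395 0.1753] yaw 51.4 q1 37 q6 76 | tilt 0.10 deg F [ 0.5 -0.1 -0.9]
shift now-axes cm [ 0.2   0.2  10.83] turn 0.1 | shift after turn [ 0.18  0.2  10.83]
```

View pics/w7.png

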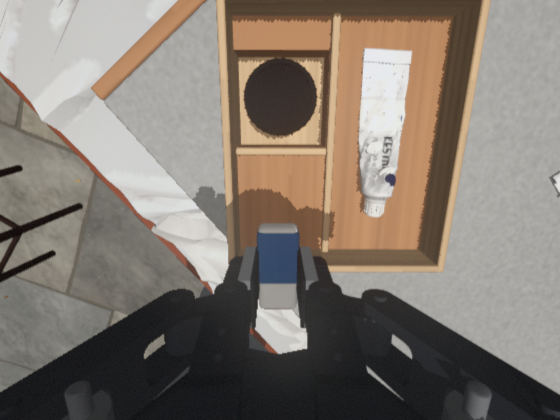

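The jar stands in the well at (280,96), the tube lies in the trough at (380,130), and the eraser is held over the bay. I'll lower and release it.

Emit:
step_arm(
  motion=[
    [[0.2,0.2,3],0,0.95],
    [[0,0,3],0,0.95],
    [[0,0,2.5],0,0.95],
    [[0,0,1.5],0,0.95],
    [[0,0,0.9],0,0.95],
    [[0,0,0],0,0.95],
    [[0,0,0],0,0.64],
    [[0,0,0],0,0.64],
  ],
)

```text
time: 24.88
eef_pos: [0.4119, 0.3407, 0.0683]
tcp_rot: [-2.832, -1.359, -0.003]
contact_force: [-1.3, -0.4, -0.1]
finger_gap: 0.358
```

Emit:
step_arm(
  motion=[
    [[0,0,0],0,0.64],
    [[0,0,0],0,0.64],
    [[0,0,-2],0,0.64],
    [[0,0,-4],0,0.6],
    [[0,0,-5],0,0.6],
    [[0,0,-2],0,0.6],
    [[0,0,0],0,0.6],
    [[0,0,0],0,0.6],
  ],
)

```text
time: 25.88
eef_pos: [0.4105, 0.3397, 0.196]
tcp_rot: [2.832, 1.359, -0.003]
contact_force: [0.0, -0.8, -0.6]
finger_gap: 0.404
```

```bash
cat > chk.py <<'E'
from h import *
def chk(c):
    P=cloud(c);e=P-np.r_[BOX[0],.024];a=np.radians(BOX[1])
    b=np.stack([np.cos(a)*e[...,0]+np.sin(a)*e[...,1],-np.sin(a)*e[...,0]+np.cos(a)*e[...,1],e[...,2]],-1)
    def f(n,x0,x1,y0,y1,z0,z1):
        m=(b[...,0]>x0)&(b[...,0]<x1)&(b[...,1]>y0)&(b[...,1]<y1)&(b[...,2]>z0)&(b[...,2]<z1)
        if m.sum()<8: print(n,'few',m.sum());return
        r=cv2.minAreaRect(b[m][:,:2].astype(np.float32)*1000);print(n,m.sum(),np.round(r[0],1),np.round(r[1],1),round(r[2],1),'z med/p95',np.round(np.percentile(b[m][:,2],[50,95])*1000,1))
    f('jar',-.085,.01,-.085,-.01,.052,.066)
    f('tube',-.09,.09,.004,.078,.0395,.066)
    f('eraser',.012,.09,-.078,-.012,.041,.056)
E
python3 - <<'E'
from chk import *
c=cam('wrist');save(c,'w8.png');chk(c)
print('top');c=cam('top');chk(c);save(c,'t8.png')
# lid from top: colour, rays onto plate plane z=.043
P=cloud(c)
hsv=cv2.cvtColor(c['img'],cv2.COLOR_RGB2HSV); m=(hsv[...,1]>70)&(hsv[...,0]<25)&(hsv[...,2]>90); o=np.zeros_like(m);o[190:280,376:465]=m[190:280,376:465]
n,l,st,_=cv2.connectedComponentsWithStats(o.astype(np.uint8));k=1+np.argmax(st[1:,4]);v,u=np.nonzero(l==k)
r=np.c_[(u-c['cx'])/c['fx'],-(v-c['cy'])/c['fy'],-np.ones(len(u))]@c['rotation'].T;eye=np.array(c['eye'])
q=eye+r*((.043-eye[2])/r[:,2])[:,None];print('lid',cv2.minAreaRect(q[:,:2].astype(np.float32)))
go(.487,-.45,.20,80.9)
E
```

```text
jar 4056 [-37.5 -50.9] [94.8 64.2] 0.1 z med/p95 [58.2 59.9]
tube 2117 [-6.7 34.5] [129.3  32.8] 4.7 z med/p95 [48.1 57.5]
eraser 1041 [ 48.8 -45.6] [20.3 45.1] 89.7 z med/p95 [47.3 48.6]
top
jar 136 [-40.1 -40.5] [51.9 31.4] 40.5 z med/p95 [59.3 63.9]
tube 371 [-1.6 41. ] [ 73.5 176.5] 90.0 z med/p95 [42.2 57.7]
eraser 108 [ 50.8 -48. ] [61.3 56.2] 85.3 z med/p95 [48.  52.9]
lid ((0.48617255687713623, -0.45194143056869507), (0.1778409779071808, 0.20219042897224426), 79.48970031738281)
t 25.98 gap 0.402 pos [0.4102 0.3394 0.1953] yaw 51.3 q1 37 q6 76 | tilt 0.20 deg F [ 0.7  0.4 -0.5]
shift now-axes cm [-56.79  55.37  -0.33] turn 60.4 | shift after turn [20.07 76.73 -0.47]
```

Emit:
step_arm(
  motion=[
    [[-4.06,3.96,0],0,0],
    [[-4.06,3.96,0],0,0],
    [[-4.06,3.96,0],0,0],
    [[-4.06,3.96,0],0,0],
    [[-4.06,3.96,0],0,0],
    [[-4.06,3.96,0],0,0],
    [[-4.06,3.96,0],0,0],
    [[-4.06,3.96,0],0,0],
  ],
)

```text
time: 26.98
eef_pos: [0.4543, -0.113, 0.1959]
tcp_rot: [-2.831, -1.359, 0.002]
contact_force: [0.2, 0.6, -0.1]
finger_gap: 0.997
```

Emit:
step_arm(
  motion=[
    [[-4.06,3.96,0],0,0],
    [[-4.06,3.96,0],0,0],
    [[-4.06,3.96,0],0,0],
    [[-4.06,3.96,0],0,0],
    [[-4.06,3.96,0],0,0],
    [[-4.06,3.96,0],0,0],
    [[0,0,0],10,0],
    [[0,0,0],10,0],
  ],
)

```text
time: 27.98
eef_pos: [0.4872, -0.4504, 0.1945]
tcp_rot: [-3.025, -0.835, 0.003]
contact_force: [0.5, 0.8, -0.2]
finger_gap: 0.999
```

Emit:
step_arm(
  motion=[
    [[0,0,0],10,0.3],
    [[0,0,0],10,0.3],
    [[0,0,0],10,0.3],
    [[0,0,0],10,0.3],
    [[0,0,0],0,0.3],
    [[0,0,0],0,0.3],
  ],
)

```text
time: 28.72
eef_pos: [0.4879, -0.4497, 0.1961]
tcp_rot: [-3.132, 0.234, 0.002]
contact_force: [0.8, 0.7, -0.7]
finger_gap: 0.7
```

```bash
python3 - <<'E'
from chk import *
c=cam('wrist');save(c,'w9.png');P=cloud(c);Z=P[...,2]
near=np.hypot(P[...,0]-.487,P[...,1]+.45)<.16
for n,lo,hi in (('handle',.062,.085),('plate',.039,.05)):
    m=near&(Z>lo)&(Z<hi)
    k,l,st,_=cv2.connectedComponentsWithStats(m.astype(np.uint8));i=1+np.argmax(st[1:,4]);m=l==i
    print(n,m.sum(),cv2.minAreaRect(P[m][:,:2].astype(np.float32)),np.median(Z[m]))
go(.487,-.45,.10,80.5)
# jar from w8: dark disc
im=cv2.imread('pics/w8.png')
E
```

```text
handle 1882 ((0.4872719943523407, -0.45203495025634766), (0.018019508570432663, 0.08985701203346252), 79.42138671875) 0.0744081505152514
plate 31375 ((0.4868062138557434, -0.45202749967575073), (0.1783951371908188, 0.20272789895534515), 79.59880065917969) 0.042597563760093216
t 28.77 gap 0.701 pos [ 0.488  -0.4498  0.1965] yaw -8.6 q1 -45 q6 54 | tilt 0.07 deg F [-0.4 -0.6  0.4]
shift now-axes cm [-0.09  0.04  9.65] turn 0.9 | shift after turn [-0.09  0.03  9.65]
```

View pics/w9.png

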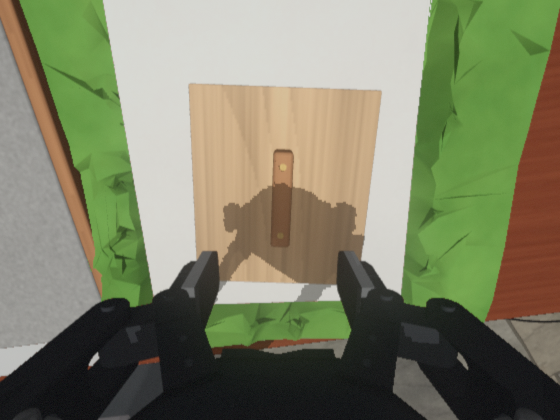

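View pics/w8.png

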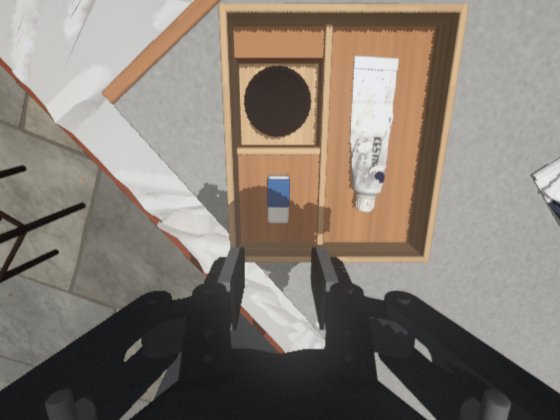

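All three items are in place: jar at (278,101), tube at (372,130) and eraser at (279,199) in w8. The w9 view shows the lid's handle at (283,198), aligned with the jaws to about 2°. Now I'll grip the lid.

Emit:
step_arm(
  motion=[
    [[0,0,0],1.9,0.4],
    [[-0.1,0.25,3],0,0.4],
    [[0,0,4],0,0.4],
    [[0,0,3.5],0,0.4],
    [[0,0,2.5],0,0.4],
    [[0,0,1.6],0,0.4],
    [[0,0,0],0,0.4],
    [[0,0,0],0,0.4],
  ],
  grip_force=90,
)

```text
time: 29.78
eef_pos: [0.4876, -0.4531, 0.0526]
tcp_rot: [3.127, -0.291, 0.003]
contact_force: [0.3, -0.5, -0.2]
finger_gap: 0.599
```

```bash
python3 - <<'E'
from h import *
go(.487,-.452,.050,79.5)
E
```

```text
t 29.77 gap 0.599 pos [ 0.4876 -0.4531  0.0526] yaw -10.6 q1 -45 q6 56 | tilt 0.12 deg F [ 0.3 -0.5 -0.2]
shift now-axes cm [-0.08 -0.1   0.26] turn -0.1 | shift after turn [-0.07 -0.1   0.26]
```

Emit:
step_arm(
  motion=[
    [[0,-0.1,0.2],0,0.4],
    [[0,0,0],0,0.95],
    [[0,0,0],0,0.95],
    [[0,0,0],0,0.95],
    [[0,0,0],0,0.95],
    [[0,0,0],0,0.95],
    [[0,0,0],0,0.95],
    [[0,0,0],0,0.95],
  ],
)

```text
time: 30.78
eef_pos: [0.4873, -0.4519, 0.0502]
tcp_rot: [3.127, -0.291, 0.001]
contact_force: [-1.6, 0.4, 5.4]
finger_gap: 0.194
```

```bash
python3 - <<'E'
from h import *
go(*box(0,0),.17,141.3)
E
```

```text
t 30.77 gap 0.194 pos [ 0.4873 -0.4519  0.0502] yaw -10.6 q1 -45 q6 56 | tilt 0.07 deg F [-1.6  0.4  5.4]
shift now-axes cm [-15.75 -78.64 -12.06] turn -61.9 | shift after turn [ 61.97 -50.93 -11.98]
```

Emit:
step_arm(
  motion=[
    [[0,0,-1],0,0.95],
    [[0,0,-2],0,0.95],
    [[0,0,-3],0,0.95],
    [[0,0,-4],0,0.95],
    [[0,0,-4],0,0.95],
    [[0,0,-2],0,0.95],
    [[0,0,0],0,0.95],
  ],
)

```text
time: 31.65
eef_pos: [0.4879, -0.4522, 0.2117]
tcp_rot: [3.125, -0.29, 0.005]
contact_force: [0.7, -1.1, -3.1]
finger_gap: 0.192
```

```bash
python3 - <<'E'
from h import *
go(*box(0,0),.20,141.3)
c=cam('wrist');save(c,'w10.png');P=cloud(c);s=manip.state()
M=R.from_rotvec(s['tcp_rot']).as_matrix(); q=((P-s['eef_pos'])@M).reshape(-1,3)
m=(abs(q[:,1])<.095)&(abs(q[:,0])<.11)&(q[:,2]>-.012)&(q[:,2]<.03); q=q[m]
k,*_=np.linalg.lstsq(np.c_[q[:,:2],np.ones(len(q))],q[:,2],rcond=None); print(len(q),'tilt deg x,y',np.degrees(k[:2]),'plate top below TCP',k[2])
print(cv2.minAreaRect(q[:,:2].astype(np.float32)))
E
```

```text
t 31.65 gap 0.192 pos [ 0.4879 -0.4522  0.2117] yaw -10.6 q1 -45 q6 56 | tilt 0.24 deg F [ 0.7 -1.1 -3.1]
shift now-axes cm [-15.83 -78.67   0.93] turn -61.9 | shift after turn [ 61.96 -50.99   1.17]
80002 tilt deg x,y [-0.05503342 -0.05268821] plate top below TCP 0.0052682891262562466
((0.00729350745677948, 0.00010278820991516113), (0.17854592204093933, 0.18977102637290955), 89.81680297851562)
```

View pics/w10.png

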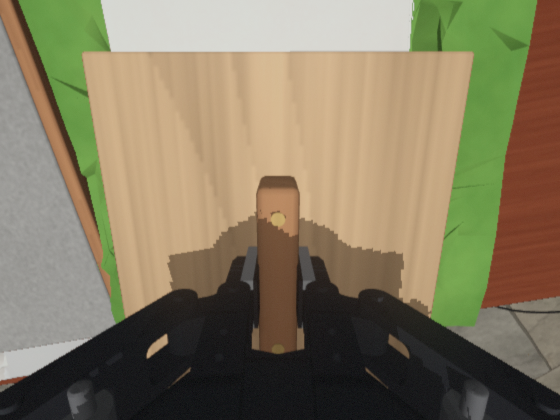

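The lid is held level and square, about 0.05° off in both axes. I'll carry it to the box.

Emit:
step_arm(
  motion=[
    [[-0.5,-2.5,0],0,0.95],
    [[-0.8,-4,0],0,0.95],
    [[-0.8,-4,0],0,0.95],
    [[-0.8,-4,0],0,0.95],
    [[-0.8,-4,0],0,0.95],
    [[-0.8,-4,0],0,0.95],
    [[-0.8,-4,0],0,0.95],
    [[-0.8,-4,0],0,0.95],
  ],
)

```text
time: 32.7
eef_pos: [0.4814, -0.1384, 0.2064]
tcp_rot: [-3.127, 0.291, 0.007]
contact_force: [0.9, -0.0, -3.0]
finger_gap: 0.193
```

Emit:
step_arm(
  motion=[
    [[-0.8,-4,0],0,0.95],
    [[-0.8,-4,0],0,0.95],
    [[-0.8,-4,0],0,0.95],
    [[-0.8,-4,0],0,0.95],
    [[-0.8,-4,0],0,0.95],
    [[-0.8,-4,0],0,0.95],
    [[-0.8,-4,0],0,0.95],
    [[-0.8,-4,0],0,0.95],
  ],
)

```text
time: 33.7
eef_pos: [0.4774, 0.1867, 0.2065]
tcp_rot: [3.126, -0.29, -0.007]
contact_force: [0.7, -0.3, -2.7]
finger_gap: 0.191
```

Emit:
step_arm(
  motion=[
    [[-0.8,-4,0],0,0.95],
    [[-0.8,-4,0],0,0.95],
    [[-0.8,-4,0],0,0.95],
    [[-0.8,-4,0],0,0.95],
    [[0,0,0],-8,0.95],
    [[0,0,0],-8,0.95],
    [[0,0,0],-8,0.95],
    [[0,0,0],-8,0.95],
  ],
)

```text
time: 34.7
eef_pos: [0.4757, 0.3482, 0.206]
tcp_rot: [3.084, 0.59, -0.008]
contact_force: [-1.0, -0.4, -3.2]
finger_gap: 0.191
```

Emit:
step_arm(
  motion=[
    [[0,0,0],-8,0.95],
    [[0,0,0],-8,0.95],
    [[0,0,0],-8,0.95],
    [[0,0,0],-5.9,0.95],
    [[0,0,0],0,0.95],
    [[0,0,0],0,0.95],
  ],
)

```text
time: 35.45
eef_pos: [0.4765, 0.3486, 0.2076]
tcp_rot: [2.833, 1.357, -0.004]
contact_force: [0.0, -0.5, -3.2]
finger_gap: 0.192
```

```bash
python3 - <<'E'
from h import *
go(*box(0,0),.125,141.3)
c=cam('wrist');save(c,'w11.png');P=cloud(c);s=manip.state()
M=R.from_rotvec(s['tcp_rot']).as_matrix(); q=((P-s['eef_pos'])@M).reshape(-1,3)
q=q[(abs(q[:,1])<.095)&(abs(q[:,0])<.11)&(q[:,2]>-.012)&(q[:,2]<.03)]
k,*_=np.linalg.lstsq(np.c_[q[:,:2],np.ones(len(q))],q[:,2],rcond=None); print('tilt',np.degrees(k[:2]))
print(cv2.minAreaRect(q[:,:2].astype(np.float32)))
E
```

```text
t 35.45 gap 0.192 pos [0.4765 0.3486 0.2076] yaw 51.2 q1 34 q6 73 | tilt 0.16 deg F [ 0.  -0.5 -3.2]
shift now-axes cm [ 0.19 -0.03  8.26] turn -0.1 | shift after turn [ 0.17 -0.04  8.26]
tilt [0.20152521 0.06195741]
((0.00672796368598938, -0.0004514232277870178), (0.17874908447265625, 0.1896769106388092), 89.85279846191406)
```

Emit:
step_arm(
  motion=[
    [[0.18,0,2],0,0.95],
    [[0,0,2.5],0,0.95],
    [[0,0,2],0,0.95],
    [[0,0,1.2],0,0.95],
    [[0,0,0.8],0,0.95],
    [[0,0,0],0,0.95],
    [[0,0,0],0,0.95],
  ],
)

```text
time: 36.38
eef_pos: [0.4791, 0.351, 0.1252]
tcp_rot: [-2.832, -1.359, -0.003]
contact_force: [1.0, -0.2, -3.5]
finger_gap: 0.191
```

```bash
python3 - <<'E'
from h import *
go(*box(0,0),.110,141.3)
E
```

```text
t 36.38 gap 0.191 pos [0.4791 0.351  0.1252] yaw 51.3 q1 34 q6 73 | tilt 0.10 deg F [ 1.  -0.2 -3.5]
shift now-axes cm [-0.17 -0.09  1.52] turn -0.0 | shift after turn [-0.17 -0.09  1.52]
```

Emit:
step_arm(
  motion=[
    [[-0.15,-0.1,0.4],0,0.95],
    [[0,0,0.4],0,0.95],
    [[0,0,0.3],0,0.95],
    [[0,0,0.2],0,0.95],
    [[0,0,0.15],0,0.95],
    [[0,0,0],0,0.95],
    [[0,0,0],0,0.95],
  ],
)

```text
time: 37.25
eef_pos: [0.4768, 0.3501, 0.1099]
tcp_rot: [-2.832, -1.359, -0.0]
contact_force: [-0.9, 0.4, -2.8]
finger_gap: 0.191
```

```bash
python3 - <<'E'
from h import *
go(*box(0,0),.109,141.3)
E
```

```text
t 37.25 gap 0.191 pos [0.4768 0.3501 0.1099] yaw 51.3 q1 34 q6 73 | tilt 0.01 deg F [-0.9  0.4 -2.8]
shift now-axes cm [0.04 0.03 0.09] turn -0.0 | shift after turn [0.04 0.03 0.09]
```

Emit:
step_arm(
  motion=[
    [[0,0,0.1],0,0.95],
    [[0,0,0],0,0.95],
    [[0,0,0],0,0.5],
    [[0,0,0],0,0.5],
    [[0,0,0],0,0.5],
    [[0,0,0],0,0.5],
    [[0,0,-2],0,0.5],
    [[0,0,-4],0,0.5],
  ],
)

```text
time: 38.25
eef_pos: [0.4755, 0.3492, 0.1685]
tcp_rot: [2.832, 1.359, -0.006]
contact_force: [0.1, -0.2, -0.2]
finger_gap: 0.501
```

Emit:
step_arm(
  motion=[
    [[0,0,-4],0,0.3],
    [[0,0,-3],0,0.3],
    [[0,0,0],0,0.3],
    [[0,0,0],0,0.3],
  ],
)

```text
time: 38.75
eef_pos: [0.4765, 0.3498, 0.2389]
tcp_rot: [2.832, 1.359, 0.0]
contact_force: [0.3, -0.6, -0.3]
finger_gap: 0.704
```

```bash
python3 - <<'E'
from h import *
go(*box(0,0),.2)
def f(c,n):
    P=cloud(c).reshape(-1,3)
    q=P[(np.hypot(P[:,0]-.477,P[:,1]-.350)<.145)&(P[:,2]>.097-.006)&(P[:,2]<.112)]
    k,*_=np.linalg.lstsq(np.c_[q[:,:2]-BOX[0],np.ones(len(q))],q[:,2],rcond=None)
    h=P[(np.hypot(P[:,0]-.477,P[:,1]-.350)<.06)&(P[:,2]>.123)&(P[:,2]<.145)]
    print(n,len(q),'plate z',k[2],'(expect .102) tilt rad',k[:2],'rect',cv2.minAreaRect(q[:,:2].astype(np.float32)),'handle',cv2.minAreaRect(h[:,:2].astype(np.float32)))
c=cam('wrist');save(c,'w12.png');f(c,'wrist')
c=cam('top');save(c,'t12.png');f(c,'top');P=cloud(c);Z=P[...,2]
m=np.zeros(Z.shape,bool);m[150:195,310:345]=Z[150:195,310:345]>.09;print('bigjar',P[m].mean(0))
m[:]=0;m[160:195,215:275]=Z[160:195,215:275]>.031;print('clump',P[m].mean(0))
save(cam('side'),'s12.png')
a=cv2.imread('pics/w12.png');b=cv2.imread('pics/s12.png');cv2.imwrite('pics/f.png',cv2.resize(np.hstack([a,b]),(800,300)))
E
```

```text
t 38.75 gap 0.704 pos [0.4765 0.3498 0.2389] yaw 51.3 q1 34 q6 73 | tilt 0.00 deg F [ 0.3 -0.6 -0.3]
shift now-axes cm [0.08 0.04 3.89] turn 0 | shift after turn [0.08 0.04 3.89]
wrist 34273 plate z 0.10107661644537824 (expect .102) tilt rad [-0.0002636   0.00032193] rect ((0.47662872076034546, 0.35072237253189087), (0.20261330902576447, 0.17824570834636688), 51.43874740600586) handle ((0.47724461555480957, 0.35130977630615234), (0.0890754833817482, 0.0179434884339571), 51.66790771484375)
top 2750 plate z 0.10216379057374735 (expect .102) tilt rad [-0.00147964  0.0031222 ] rect ((0.4764330983161926, 0.3508646488189697), (0.204443097114563, 0.1797865927219391), 50.99876022338867) handle ((0.47221142053604126, 0.3469023108482361), (0.08015748113393784, 0.01869591511785984), 51.31391906738281)
bigjar [ 0.68263924 -0.15359168  0.10534893]
clump [0.65940926 0.0998841  0.04418599]
```

View pics/f.png

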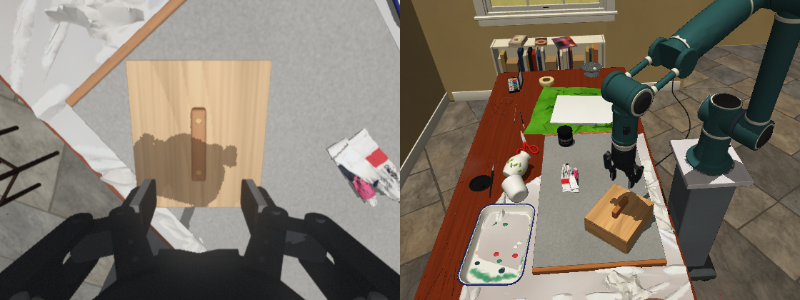

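The lid sits fully and squarely on the box, and the look-alikes have not moved. The plate top reads 0.101–0.102 m against an expected 0.102 m, with tilt below 0.004 rad. Handing in now.

```bash
python3 -c "
from plant import manip
print(manip.hand_in()); print(manip.state()['time'])"
```

```text
the job is handed in; nothing more can be done
None
the job is handed in; nothing more can be done
```

The paint box is packed and handed in at about 39 s of the 106 s allowed; handing in reports no verdict. The tube went into the trough, the small jar into the well and the eraser into its bay, and then the lid went on.

**Contents, checked before the lid went on:**
- **Tube:** at box [-7, 35] mm and about 5° off the trough's length, flat in the trough.
- **Eraser:** at box [49, -46] mm, with its top at 47–48 mm, as expected for lying on the bay floor.
- **Jar:** upright in the well in the picture, with its top at 58–59 mm against the 60 mm expected. Its automatic position fits were not usable: the wrist one picked up wall pixels and the top one saw only part of the jar. The horizontal placing rests on the release pose, about 1 mm from the well's centre, and the picture.

**Lid and look-alikes, checked at the end:**
- **Lid:** plate top at 101–102 mm against 102 mm expected, centred within about 1 mm and tilted less than 0.004 rad. It is within 0.5° of square, and the gripper is open and clear above it. The top camera's handle fit was 4–5 mm off centre, because the arm partly hid the handle; the wrist view put it within about 1 mm.
- **Look-alikes:** the big jar had not measurably moved. The clump read within about 1 mm of its starting position.

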